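# Home a click-stop indexing stage, advance it five clicks and store the position

## Task

Wind the round dial of the slide-indexing stage back (counter-clockwise from above) to its sprung end stop without forcing it, then advance it clockwise by exactly five clicks from the stop. When the dial rests in its fifth click, press the button beside it fully down to store the position, let it come back up, and leave the other things on the bench where they are.

Things in the scene. Friction and masses are not known exactly. Their poses are not given: they have to be found in the camera images.
- index_stage: Slide-indexing stage fixed to the bench: plinth 130x180x12 mm; along its front a grey housing 74x172 mm, its top 45 mm above the bench, carrying dial and button; along its back two rails with a slide carriage (top 40 mm). Origin: centre of the underside; x to the back, y to the dial's side, z up. Its place and yaw vary (up to 0.4 rad).
- dial_grip (a point): On the dial's vertical axis at gripping height, 28 mm above the housing top; fixed to the housing, does not turn. Dial: black, round, fluted, no mark, 40 mm across, 6 to 42 mm above the housing top, over a 54 mm skirt 7 mm high; grip at any yaw. 20 degrees per click: it resists on leaving a seat (0.15 to 0.35 N m), is slack half way, then pulls on into the next seat. Range 10 clicks.
- carriage_mark (a point): Centre of the carriage's plate (44x84 mm, carries a glass slide). A screw driven by the dial shifts it along the stage's +y by 0.5 mm per click clockwise, too little to tell one click from the next by a measured position: count by feel. Start: between the 2nd and 5th click from the stop.
- home_mark (a point): Point fixed to the stage, where carriage_mark stands when the dial is in click 0, at the end stop. Axes as the stage's.
- end_stop: Sprung stop hidden under the dial, origin near its lug. In click 0 the dial all but touches it. Turned further counter-clockwise no click follows: the resistance does not fall away but stays near 0.2 N m for 10 degrees, then grows by 0.02 N m per degree. Over 25 N on the stop (0.45 N m, 25 degrees past click 0) forces it. Eased, it pushes the dial back into click 0.
- store_button (a joint): Travel of the button in m: 0 up, 0.006 fully down. A spring returns it; fully down takes 5 N.
- store_button_top (a point): Centre of the top of the black round button (26 mm across) on the housing, 95 mm from the dial's axis towards the stage's -y; moves down with it.
- petri_dish: Empty clear petri dish, 55 mm across, 15 mm high, beside the stage's button end; bystander, origin under its centre.
- tweezers: Steel tweezers 118 mm long lying beside the stage's dial end; bystander, origin under the middle.
- beaker: Small plastic beaker with a dropper in it, 45 mm across, 105 mm tall, on the right; bystander, origin under its centre.
- sample_dish: Petri dish with brown samples, 55 mm across, 17 mm high, behind the stage; bystander, origin under its centre.
- marker: Black marker pen 132 mm long lying behind the stage on the left; bystander, origin under the middle.

How it is judged:
By the outcome, as a careful person would: the job done as asked, in the order asked, and still so for the second after the job is handed in, with the robot touching nothing.
It also fails if it takes over 72 s, if anything falls off the work surface, if the arm or the gripper's body presses on something with over 40 N, if the wrist force passes 120 N, or if a joint passes its speed limit or range.

## Robot

A 6-joint arm with a two-finger parallel gripper is mounted at the origin on a cart in front of the work surface, level with it; the furniture and walls round the work are solid. World frame = base frame: x ahead of the robot, y to its left, z up, the work surface at z = 0. Lengths are in m, angles in degrees, forces in N, time in s.
With the tool pointing down it reaches from about 0.4 to 0.825 m from the base axis. Payload 7 kg.
Tool frame: the origin (TCP) lies on the front face of the gripper's body, between the roots of the fingers; the fingertips stand 66 mm ahead of it and the grasp point (between the pads) lies 47 mm ahead of it (ctrl.grasp_offset is the z of the grasp point in the tool frame, in m); z points along the fingers, y is the direction in which the jaws open and shut (so a half turn about z gives the same grasp; the last joint's range is limited). The gripper opens to 88 mm and grips with 3 to 60 N. Pads are 19 mm wide; open, the fingers measure 130 mm over their backs; the gripper's body (78 mm by 193 mm) begins 47 mm behind the grasp point.
Start: joints at [79.933, 20.546, 0.682, 0, -70.136, -16.507], TCP at [0.302, 0.604, 0.292] pointing down, gripper open.
Joint ranges: [-176.03, 176.03], [-82.01, 121.73], [-58.28, 71.71], [-173.87, 95.51], [-174.79, -0.11], [-173.66, 173.66]. Speed limits (degrees/s): [136.94, 136.94, 172.46, 180, 180, 180].

## Interface

Orientations are given as [roll, pitch, yaw] about the fixed x, y, z axes, in that order (R = Rz(yaw) Ry(pitch) Rx(roll)).
In Python, from plant import ctrl gives the robot as it stands.
- The arm moves only by the shell command python3 -m creep 'ROWS'. ROWS is JSON, a list of rows, each a list of 7 numbers: the turn, a rotation vector about the tool's x, y, z in rad, then the shift along the tool's x, y, z in m, then the opening, from 0 (shut) to 1 (fully open). In form: [[wx, wy, wz, dx, dy, dz, grip], ...]. A call has 1 to 12 rows; each row is the pose to reach, as a shift and turn from the pose commanded when the call began, along the tool's axes at that moment; what a row does not reach only later rows make up. A row lasts 1/12 s, in which the tool goes at most 41.7 mm and 7.16 degrees, less where a joint would pass 70% of its speed; a pose out of reach is approached as far as the arm can. A call with a gripper value outside its range is refused whole. The fingers move at their own pace and stop on an object; the grip force is fixed at half the most. Time passes only in rows, so rows that repeat a pose let the fingers close. It gives the time, the measured TCP pose, the force and the opening at its end, in the units of the state.
- ctrl.get_obs(): the state, without advancing time (a new reading comes with each control period).
- ctrl.snapshot(name): name is "scene" or "top" or "wrist"; returns the picture (400x640x3 uint8, blue, green, red); there is no depth.
- ctrl.camera_model(name): a dict with "K" (3x3 intrinsics, pixels), "rvec" (rotation vector, rad) and "tvec" (3), from world to camera coordinates, as OpenCV has them. Camera axes: x right, y down, z forward; pixel columns grow to the right and rows downward; lengths in m; the calibration is good to about 2 mm. A picture is of the moment at which its call begins: read the wrist's pose just before it. camera_model takes no time and is no camera call; for the wrist camera it gives the pose at the moment of the call.
- ctrl.close_job(): hands the job in, once; it reports no verdict.
The state is a dict: "clock": time; "joint_pos": joint angles; "qvel": joint speeds; "tau": joint torques, N m; "tool_pos": TCP position; "orientation": TCP orientation; "force": force on the tool from outside, world axes, zero at the start; "moment": the same for the moment, N m; "opening": finger opening in m.
Only numpy, scipy, OpenCV 4.12 (cv2) and the standard library are available. Lean on these libraries where they do the work, as an engineer would, in place of code of your own. Each camera call takes 0.05 s, during which the arm holds its last target.

## Working session

There is one attempt and no reset: what is moved stays moved. The work goes in short steps, Python scripts to look and compute and a shell command to move; the robot and the scene stay as the last step left them, time stands still between calls to the robot, and variables do not carry over. Pictures are saved under pics/ and viewed, and the job is handed in when it is done.

```bash
ls; mkdir -p pics; python3 - <<'E'
from plant import ctrl
import cv2
o=ctrl.get_obs(); print(o)
for n in ("scene","top","wrist"):
    m=ctrl.camera_model(n); cv2.imwrite(f"pics/{n}0.png",ctrl.snapshot(n)); print(n,m)
E
```

```text
pics
{'clock': 0.0, 'joint_pos': array([ 7.99330085e+01,  2.05902081e+01,  6.32899292e-01, -1.89017947e-02,
       -7.01365858e+01, -1.65048562e+01]), 'qvel': array([-0.06836431, -0.04078963,  0.03580489, -0.01575925,  0.01897556,
        0.01487904]), 'tau': array([-1.54633934e-03, -5.82724714e+01,  2.93052953e+01,  6.99731693e+00,
        6.71006273e-03, -1.73979934e-04]), 'tool_pos': array([0.30181151, 0.60332994, 0.29123365]), 'orientation': array([ 1.79904926e+02, -9.64079605e-03, -2.65782768e+01]), 'force': array([-0.51935451, -0.82484588, -0.15487957]), 'moment': array([-0.00663244,  0.02650131,  0.03601384]), 'opening': 0.08738866121057075}
scene {'K': array([[438.18125816,   0.        , 318.91022401],
       [  0.        , 438.18125816, 200.94826245],
       [  0.        ,   0.        ,   1.        ]]), 'rvec': array([ 1.12633515, -2.37027364,  1.03216083]), 'tvec': array([0.30065206, 0.40595331, 0.66528214])}
top {'K': array([[416.81400819,   0.        , 327.72481655],
       [  0.        , 416.81400819, 203.95376463],
       [  0.        ,   0.        ,   1.        ]]), 'rvec': array([ 2.143924  , -2.20225824,  0.14111002]), 'tvec': array([-0.06591042,  0.56702845,  0.94299439])}
wrist {'K': array([[301.31848405,   0.        , 318.84032138],
       [  0.        , 301.31848405, 200.68793476],
       [  0.        ,   0.        ,   1.        ]]), 'rvec': array([-1.57570344,  2.54783858,  0.31264245]), 'tvec': array([ 0.67318857, -0.02994394,  0.38929191])}
```

View pics/top0.png

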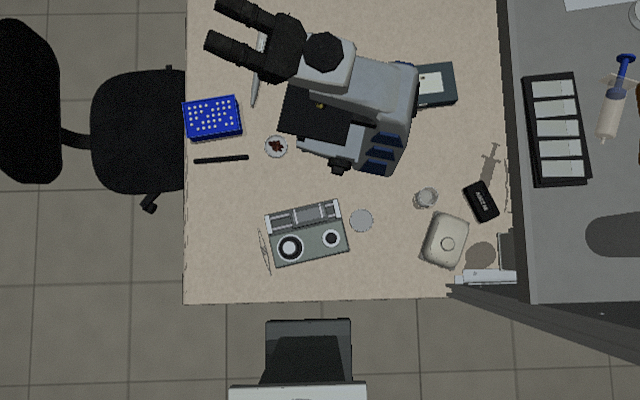

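View pics/scene0.png

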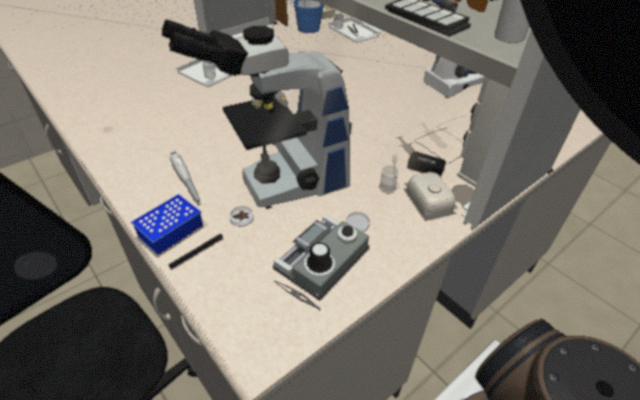

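View pics/wrist0.png

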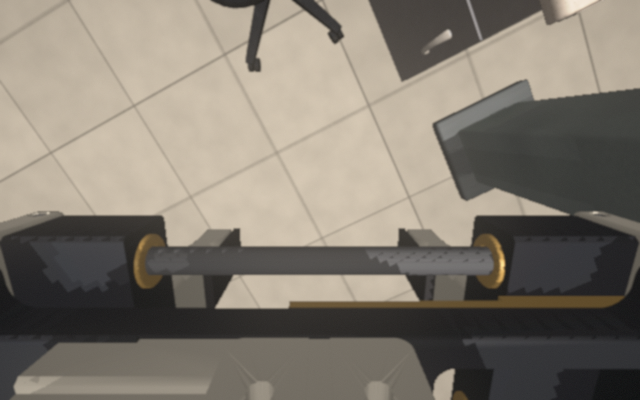

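Top view: dial centre near (290,247), white-ringed button near (331,238), petri dish at (361,220), tweezers at about (264,252), stage body at about (305,230). The microscope stands behind the stage. Next I'll measure these.

```bash
cat > h.py <<'E'
import numpy as np, cv2
from plant import ctrl
def ray(name,uv,m=None):
    m=m or ctrl.camera_model(name)
    R,_=cv2.Rodrigues(m["rvec"]); c=-R.T@m["tvec"]
    p=cv2.undistortPoints(np.array([[uv]],float),m["K"],None)[0,0]
    return c,R.T@np.array([p[0],p[1],1.])
def onz(name,uv,z,m=None):
    c,d=ray(name,uv,m); return c+d*(z-c[2])/d[2]
E
python3 - <<'E'
import cv2
from h import *
im=cv2.imread('pics/top0.png')[185:285,240:390]
cv2.imwrite('pics/top0c.png',cv2.resize(im,None,fx=5,fy=5,interpolation=cv2.INTER_CUBIC))
im=cv2.imread('pics/scene0.png')[200:310,260:380]
cv2.imwrite('pics/scene0c.png',cv2.resize(im,None,fx=5,fy=5,interpolation=cv2.INTER_CUBIC))
for uv,z in (((290,247),.087),((331,238),.05),((361,220),.015),((264,252),0.003)): print(uv,onz('top',uv,z))
E
```

```text
(290, 247) [0.46677984 0.00480455 0.087     ]
(331, 238) [ 0.48494645 -0.08602084  0.05      ]
(361, 220) [ 0.52659635 -0.15936196  0.015     ]
(264, 252) [0.45753195 0.07265899 0.003     ]
```

View pics/top0c.png

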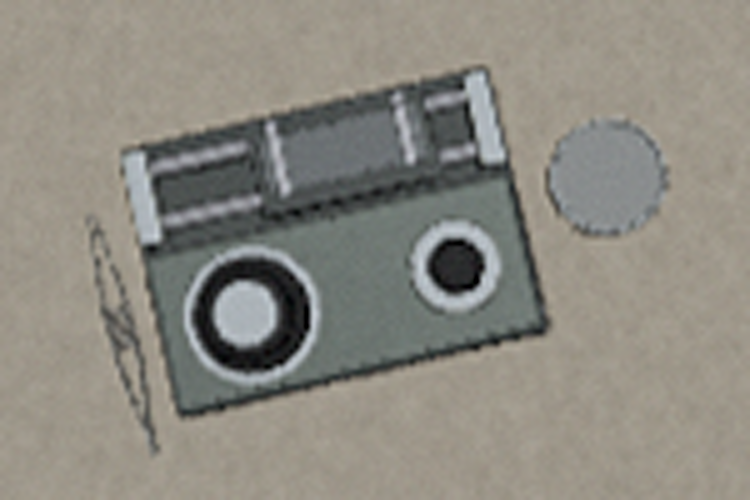

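View pics/scene0c.png

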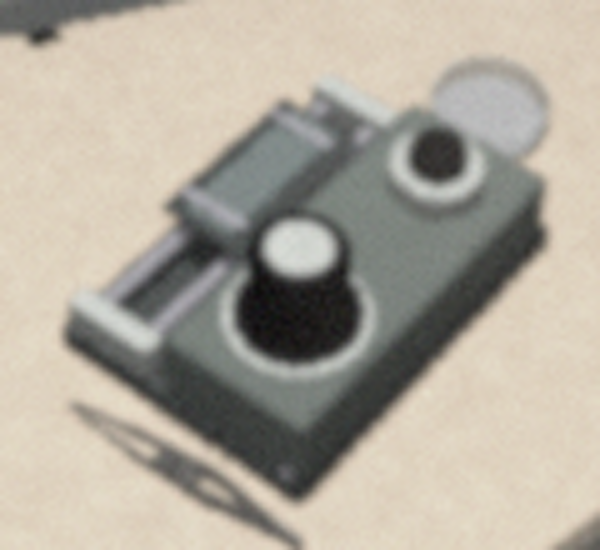

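```bash
python3 - <<'E'
import cv2
from h import *
def blob(im,box,lo,hi,inv=False):
    x0,y0,x1,y1=box; c=cv2.resize(im[y0:y1,x0:x1],None,fx=8,fy=8,interpolation=cv2.INTER_CUBIC)
    g=cv2.cvtColor(c,cv2.COLOR_BGR2GRAY); m=cv2.inRange(g,lo,hi)
    n,l,s,ce=cv2.connectedComponentsWithStats(m)
    return [( (ce[i]+.5)/8-.5+[x0,y0], s[i,4]/64, s[i,2:4]/8) for i in range(1,n) if s[i,4]>64*10]
t=cv2.imread('pics/top0.png'); s=cv2.imread('pics/scene0.png')
for nm,im,box,lo,hi in (('top',t,(281,238,300,257),150,255),('top dark',t,(276,233,306,263),0,70),('top btn',t,(322,229,341,247),0,70),('top btnring',t,(318,225,346,252),165,255),
  ('scene cap',s,(311,240,330,258),150,255),('scene btn',s,(340,222,356,238),0,70)):
    print(nm,[(np.round(b[0],2),b[1],b[2]) for b in blob(im,box,lo,hi)])
E
```

```text
top [(array([288.6 , 247.24]), np.float64(118.140625), array([12.   , 12.375]))]
top dark [(array([290.66, 247.67]), np.float64(259.125), array([23.25, 22.75])), (array([300.76, 261.49]), np.float64(10.90625), array([9.875, 2.625]))]
top btn [(array([330.77, 237.76]), np.float64(91.703125), array([11.125, 10.875]))]
top btnring [(array([330.82, 237.55]), np.float64(102.921875), array([17.25 , 17.125]))]
scene cap [(array([319.45, 249.09]), np.float64(119.84375), array([13.875, 10.75 ]))]
scene btn [(array([347.13, 230.61]), np.float64(68.5625), array([9.25, 9.25]))]
```

```bash
python3 - <<'E'
from h import *
def tri(a,b):
    c1,d1=ray('top',a); c2,d2=ray('scene',b)
    A=np.stack([d1,-d2],1); t=np.linalg.lstsq(A,c2-c1,rcond=None)[0]
    p,q=c1+d1*t[0],c2+d2*t[1]; return (p+q)/2,np.linalg.norm(p-q)
print('dial tri',tri((288.6,247.24),(319.45,249.09)))
print('dial top',onz('top',(288.6,247.24),.087),'scene',onz('scene',(319.45,249.09),.087))
print('btn tri',tri((330.77,237.76),(347.13,230.61)))
for z in (.046,.05,.055): print('btn',z,onz('top',(330.77,237.76),z),onz('scene',(347.13,230.61),z))
# corners of housing etc & microscope clearance
for uv,z in (((340,172),.05),((300,140),.1),((350,75),.3),((280,130),.1)): print(uv,onz('top',uv,z))
E
```

```text
dial tri (array([0.46557623, 0.00699757, 0.08837459]), np.float64(0.0021326770238106934))
dial top [0.46634418 0.00785743 0.087     ] scene [0.46566008 0.00551679 0.087     ]
btn tri (array([ 0.48445644, -0.08583087,  0.0626837 ]), np.float64(0.0018646844002731626))
btn 0.046 [ 0.48562268 -0.08561537  0.046     ] [ 0.49450844 -0.09767295  0.046     ]
btn 0.05 [ 0.48550513 -0.08551307  0.05      ] [ 0.49193586 -0.09498719  0.05      ]
btn 0.055 [ 0.48535819 -0.08538521  0.055     ] [ 0.48872013 -0.09162997  0.055     ]
(340, 172) [ 0.6367996  -0.11124579  0.05      ]
(300, 140) [ 0.70129959 -0.02238843  0.1       ]
(350, 75) [ 0.76189814 -0.12100782  0.3       ]
(280, 130) [0.72498886 0.02138461 0.1       ]
```

```bash
cat > go.py <<'E'
import sys
from h import *
from scipy.spatial.transform import Rotation as Ro
o=ctrl.get_obs()
R=Ro.from_euler('xyz',o['orientation'],degrees=True)
t=np.array(eval(sys.argv[1])); yaw=float(sys.argv[2])
w=(R.inv()*Ro.from_euler('xyz',[180,0,yaw],degrees=True)).as_rotvec()
print('clock %.2f'%o['clock'],'pos',np.round(o['tool_pos'],4),'rpy',np.round(o['orientation'],2),'q',np.round(o['joint_pos'],1),'F',np.round(o['force'],2),'M',np.round(o['moment'],3),'op %.4f'%o['opening'])
print('rot',np.round(w,4),'shift',np.round(R.inv().apply(t-o['tool_pos']),4))
E
python3 go.py '[.466,.0065,.25]' -106.6
```

```text
clock 0.15 pos [0.3019 0.6034 0.2915] rpy [ 1.7993e+02 -1.0000e-02 -2.6580e+01] q [ 79.9  20.6   0.6  -0.  -70.1 -16.5] F [0.03 0.06 0.77] M [-0.055 -0.007 -0.013] op 0.0874
rot [ 9.0000e-04 -1.0000e-03  1.3966e+00] shift [0.4139 0.4603 0.0421]
```

```bash
python3 -m creep '[[0,0,1.396,0.414,0.460,0.041,1],[0,0,1.396,0.414,0.460,0.041,1],[0,0,1.396,0.414,0.460,0.041,1],[0,0,1.396,0.414,0.460,0.041,1],[0,0,1.396,0.414,0.460,0.041,1],[0,0,1.396,0.414,0.460,0.041,1],[0,0,1.396,0.414,0.460,0.041,1],[0,0,1.396,0.414,0.460,0.041,1],[0,0,1.396,0.414,0.460,0.041,1],[0,0,1.396,0.414,0.460,0.041,1],[0,0,1.396,0.414,0.460,0.041,1],[0,0,1.396,0.414,0.460,0.041,1]]'; python3 go.py '[.466,.0065,.25]' -106.6
```

```text
clock: 1.15
tool_pos: [0.4344, 0.1207, 0.2592]
orientation: [-180.0, 0.0, -107.0]
force: [1.6, -0.3, 0.2]
opening: 0.0875
clock 1.15 pos [0.4344 0.1207 0.2592] rpy [-1.7998e+02  3.0000e-02 -1.0697e+02] q [ 40.7   0.4 -29.1  -0.  -60.4 -57.7] F [ 1.6  -0.28  0.23] M [ 0.116 -0.251  0.072] op 0.0875
rot [-0.0003  0.0006 -0.0064] shift [ 0.1    -0.0636  0.0092]
```

```bash
python3 -m creep '[[0,0,0,0.100,-0.064,0,1],[0,0,0,0.100,-0.064,0,1],[0,0,0,0.100,-0.064,0,1],[0,0,0,0.100,-0.064,0,1],[0,0,0,0.100,-0.064,0,1]]'; python3 go.py '[.466,.0065,.25]' -106.6
```

```text
clock: 1.57
tool_pos: [0.4674, 0.0067, 0.2588]
orientation: [180.0, -0.0, -106.8]
force: [-0.7, -0.1, 0.9]
opening: 0.0875
clock 1.57 pos [0.4674 0.0067 0.2588] rpy [ 1.7997e+02 -2.0000e-02 -1.0681e+02] q [ 25.    2.2 -27.3  -0.  -60.5 -41.8] F [-0.7  -0.13  0.89] M [ 0.101 -0.092 -0.077] op 0.0875
rot [ 0.0006 -0.0004 -0.0037] shift [0.0006 0.0013 0.0088]
```

```bash
python3 - <<'E'
from h import *
m=ctrl.camera_model('wrist'); im=ctrl.snapshot('wrist'); cv2.imwrite('pics/w1.png',im); print(m)
R,_=cv2.Rodrigues(m['rvec'])
for p in ((.466,.0065,.087),(.4845,-.0858,.06)): print(cv2.projectPoints(np.array([p]),m['rvec'],m['tvec'],m['K'],None)[0].ravel())
E
```

```text
{'K': array([[301.31848405,   0.        , 318.84032138],
       [  0.        , 301.31848405, 200.68793476],
       [  0.        ,   0.        ,   1.        ]]), 'rvec': array([-0.44912081, -3.05015923, -0.37621318]), 'tvec': array([ 0.4451772 , -0.1583435 ,  0.32285245])}
[319.75564603 199.72422841]
[271.80696365 105.52745871]
```

View pics/w1.png

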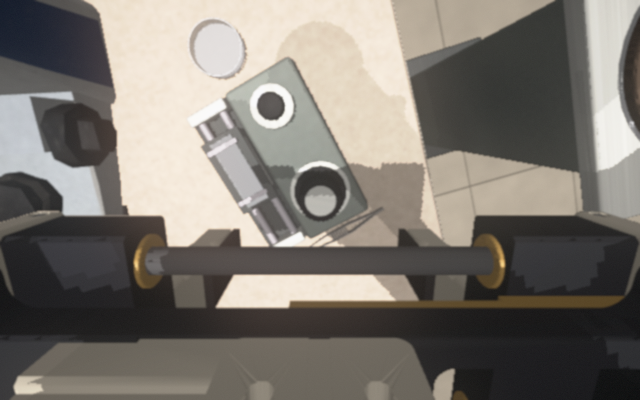

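Wrist view: the dial cap is at about (320,202) and the button at (271,105), both within about 2 px of where I predicted them. I'll refine the position from the cap's centroid.

```bash
python3 - <<'E'
from h import *
im=cv2.imread('pics/w1.png'); 
g=cv2.cvtColor(im,cv2.COLOR_BGR2GRAY)
m=ctrl.camera_model('wrist')
c=g[160:230,285:355]; mk=np.zeros_like(c); 
n,l,s,ce=cv2.connectedComponentsWithStats(cv2.inRange(c,90,190))
for i in range(1,n):
    if 100<s[i,4]<2500: print('cap?',ce[i]+[285,160],s[i], onz('wrist',ce[i]+[285,160],.087,m))
c=g[80:130,245:300]
n,l,s,ce=cv2.connectedComponentsWithStats(cv2.inRange(c,0,60))
for i in range(1,n):
    if s[i,4]>100: print('btn',ce[i]+[245,80],s[i], onz('wrist',ce[i]+[245,80],.06,m))
E
python3 -c "
import cv2;a=cv2.imread('pics/w1.png')[80:240,230:390];cv2.imwrite('pics/w1c.png',cv2.resize(a,None,fx=3.7,fy=3.7))"
```

```text
cap? [320.19015847 197.52543786] [   0    0   70   70 2398] [0.46496693 0.00583887 0.087     ]
cap? [320.03860523 200.83686177] [ 19  26  33  31 803] [0.46597883 0.00875546 0.087     ]
```

View pics/w1c.png

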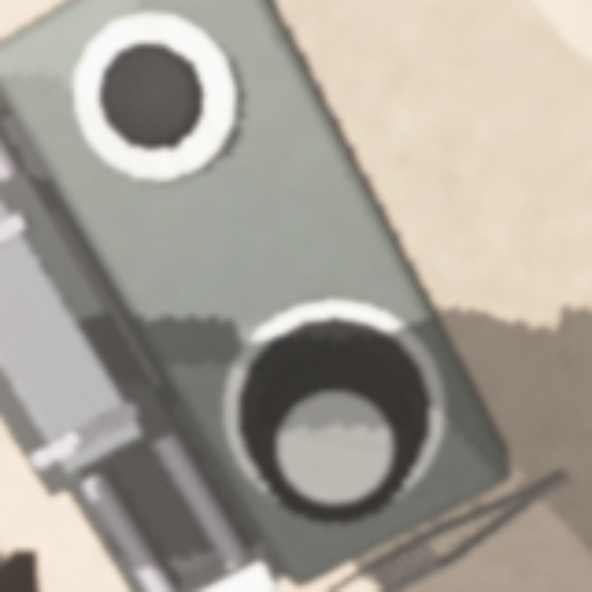

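```bash
python3 go.py '[.4657,.0074,.12]' -106.8 | tail -1;  python3 -m creep '[[0,0,0,0,0.0016,0.03,1],[0,0,0,0,0.0016,0.06,1],[0,0,0,0,0.0016,0.09,1],[0,0,0,0,0.0016,0.11,1],[0,0,0,0,0.0016,0.125,1],[0,0,0,0,0.0016,0.135,1],[0,0,0,0,0.0016,0.135,1]]'; python3 go.py '[.4657,.0074,.12]' -106.8
```

```text
rot [ 0.0004 -0.0001  0.0017] shift [0.0009 0.0013 0.1389]
clock: 2.2
tool_pos: [0.4645, 0.0101, 0.1221]
orientation: [179.8, -0.1, -106.4]
force: [0.1, -0.4, -0.7]
opening: 0.0877
clock 2.20 pos [0.4645 0.0101 0.1221] rpy [ 1.7982e+02 -1.3000e-01 -1.0645e+02] q [ 25.6  11.9 -37.7  -0.  -40.7 -42. ] F [ 0.11 -0.37 -0.74] M [ 0.151 -0.05   0.02 ] op 0.0877
rot [ 0.0032 -0.0023  0.0062] shift [ 0.0022 -0.0019  0.0021]
```

```bash
python3 -m creep '[[0,0,0,0.0,0,0.002,1],[0,0,0,0,0,0.002,1]]'; python3 go.py '[.4657,.0074,.12]' -106.8
```

```text
clock: 2.37
tool_pos: [0.4661, 0.01, 0.1225]
orientation: [-180.0, 0.0, -106.5]
force: [0.8, -0.2, 0.3]
opening: 0.0875
clock 2.37 pos [0.4661 0.01   0.1225] rpy [-1.7997e+02  2.0000e-02 -1.0647e+02] q [ 25.5  11.9 -37.6   0.  -40.5 -42. ] F [ 0.76 -0.21  0.35] M [ 0.042 -0.131 -0.019] op 0.0875
rot [-0.0005  0.0003  0.0058] shift [ 0.0026 -0.0003  0.0025]
```

```bash
python3 -m creep '[[0,0,0,0.0026,0,0.002,1],[0,0,0,0.0026,0,0.002,1],[0,0,0,0.0026,0,0.002,1]]'; python3 go.py '[.4657,.0074,.12]' -106.8
```

```text
clock: 2.62
tool_pos: [0.4652, 0.0066, 0.1206]
orientation: [-180.0, 0.0, -106.6]
force: [-0.3, 0.7, 0.3]
opening: 0.0878
clock 2.62 pos [0.4652 0.0066 0.1206] rpy [-1.7996e+02  3.0000e-02 -1.0656e+02] q [ 25.2  12.  -37.9   0.  -40.1 -41.7] F [-0.35  0.7   0.34] M [ 0.079 -0.103  0.012] op 0.0878
rot [-0.0007  0.0006  0.0041] shift [-0.0009 -0.0002  0.0006]
```

```bash
python3 -m creep '[[0,0,0,0,0,0,0],[0,0,0,0,0,0,0],[0,0,0,0,0,0,0],[0,0,0,0,0,0,0],[0,0,0,0,0,0,0],[0,0,0,0,0,0,0],[0,0,0,0,0,0,0],[0,0,0,0,0,0,0]]'; python3 go.py '[.4657,.0074,.12]' -106.8
```

```text
clock: 3.28
tool_pos: [0.4657, 0.0066, 0.1203]
orientation: [-179.9, 0.0, -106.5]
force: [11.1, -8.6, -2.5]
opening: 0.0396
clock 3.28 pos [0.4657 0.0066 0.1203] rpy [-1.7994e+02  2.0000e-02 -1.0654e+02] q [ 25.1  12.  -37.9   0.  -40.  -41.7] F [11.1  -8.61 -2.49] M [-3.362 -3.999 -0.188] op 0.0396
rot [-0.0011  0.0004  0.0045] shift [-0.0007  0.0003  0.0003]
```

```bash
python3 -m creep '[[0,0,0,0,0,0,0],[0,0,0,0,0,0,0]]' >/dev/null; python3 go.py '[.4657,.0074,.12]' -106.8;python3 -m creep '[[0,0,0,0,0,0,0]]' >/dev/null; python3 go.py '[.4657,.0074,.12]' -106.8
```

```text
clock 3.45 pos [0.466  0.0065 0.1203] rpy [-1.7992e+02  2.0000e-02 -1.0654e+02] q [ 25.1  12.  -37.9   0.1 -40.  -41.7] F [ 4.7  -3.66 -3.07] M [-0.98  -1.345 -0.071] op 0.0393
rot [-0.0013  0.0003  0.0045] shift [-0.0008  0.0005  0.0003]
clock 3.53 pos [0.4659 0.0065 0.1202] rpy [-1.7993e+02  1.0000e-02 -1.0654e+02] q [ 25.1  12.  -37.9   0.1 -40.  -41.7] F [ 4.97 -4.04 -1.76] M [-1.051 -1.351 -0.092] op 0.0397
rot [-0.0012  0.0002  0.0045] shift [-0.0008  0.0005  0.0002]
```

```bash
cat > f.py <<'E'
from plant import ctrl
import numpy as np
o=ctrl.get_obs(); print('t %.2f yaw %.2f j6 %.1f Mz %.3f F %s p %s op %.4f'%(o['clock'],o['orientation'][2],o['joint_pos'][5],o['moment'][2],np.round(o['force'],1),np.round(o['tool_pos'],4),o['opening']))
E
python3 -m creep '[[0,0,-0.0873,0,0,0,0],[0,0,-0.0873,0,0,0,0]]'>/dev/null; python3 f.py
python3 -m creep '[[0,0,-0.0873,0,0,0,0],[0,0,-0.0873,0,0,0,0]]'>/dev/null; python3 f.py
python3 -m creep '[[0,0,-0.0873,0,0,0,0],[0,0,-0.0873,0,0,0,0]]'>/dev/null; python3 f.py
python3 -m creep '[[0,0,-0.0873,0,0,0,0],[0,0,-0.0873,0,0,0,0]]'>/dev/null; python3 f.py
```

```text
t 3.70 yaw -101.26 j6 -36.4 Mz -0.040 F [ 3.8 -4.4 -1.6] p [0.466  0.0064 0.1203] op 0.0394
t 3.87 yaw -96.24 j6 -31.4 Mz 0.008 F [ 7.  -3.4 -6. ] p [0.4661 0.0065 0.1203] op 0.0396
t 4.03 yaw -91.22 j6 -26.4 Mz 0.127 F [ 6.5 -4.5 -2.1] p [0.4663 0.0064 0.1203] op 0.0394
t 4.20 yaw -86.24 j6 -21.4 Mz -0.089 F [ 6.6 -5.4 -4.8] p [0.4664 0.0065 0.1203] op 0.0396
```

```bash

python3 -m creep '[[0,0,-0.0436,0,0,0,0],[0,0,-0.0436,0,0,0,0]]'>/dev/null; python3 f.py
python3 -m creep '[[0,0,-0.0436,0,0,0,0],[0,0,-0.0436,0,0,0,0]]'>/dev/null; python3 f.py
python3 -m creep '[[0,0,-0.0436,0,0,0,0],[0,0,-0.0436,0,0,0,0]]'>/dev/null; python3 f.py
python3 -m creep '[[0,0,-0.0436,0,0,0,0],[0,0,-0.0436,0,0,0,0]]'>/dev/null; python3 f.py
python3 -m creep '[[0,0,-0.0436,0,0,0,0],[0,0,-0.0436,0,0,0,0]]'>/dev/null; python3 f.py
python3 -m creep '[[0,0,-0.0436,0,0,0,0],[0,0,-0.0436,0,0,0,0]]'>/dev/null; python3 f.py
```

```text
t 4.37 yaw -83.89 j6 -19.1 Mz -0.170 F [ 6.4 -4.4 -3.6] p [0.4664 0.0064 0.1203] op 0.0394
t 4.53 yaw -81.39 j6 -16.6 Mz -0.141 F [ 6.4 -5.2 -2.7] p [0.4665 0.0064 0.1203] op 0.0393
t 4.70 yaw -78.89 j6 -14.1 Mz -0.066 F [ 9.  -4.1 -6. ] p [0.4666 0.0065 0.1203] op 0.0394
t 4.87 yaw -76.38 j6 -11.6 Mz 0.047 F [  8.5  -5.7 -10.3] p [0.4666 0.0065 0.1203] op 0.0394
t 5.03 yaw -73.87 j6 -9.1 Mz 0.089 F [ 9.1 -5.5 -9.2] p [0.4667 0.0065 0.1203] op 0.0396
t 5.20 yaw -71.37 j6 -6.6 Mz 0.126 F [ 7.9 -6.5 -7.8] p [0.4667 0.0065 0.1203] op 0.0393
```

```bash

python3 -m creep '[[0,0,-0.07,0,0,0,0],[0,0,-0.07,0,0,0,0]]'>/dev/null; python3 f.py
python3 -m creep '[[0,0,-0.07,0,0,0,0],[0,0,-0.07,0,0,0,0]]'>/dev/null; python3 f.py
python3 -m creep '[[0,0,-0.0436,0,0,0,0],[0,0,-0.0436,0,0,0,0]]'>/dev/null; python3 f.py
python3 -m creep '[[0,0,-0.0436,0,0,0,0],[0,0,-0.0436,0,0,0,0]]'>/dev/null; python3 f.py
python3 -m creep '[[0,0,-0.0436,0,0,0,0],[0,0,-0.0436,0,0,0,0]]'>/dev/null; python3 f.py
```

```text
t 5.37 yaw -67.29 j6 -2.5 Mz -0.039 F [ 8.1 -5.7 -6.6] p [0.4668 0.0065 0.1203] op 0.0394
t 5.53 yaw -63.29 j6 1.5 Mz -0.131 F [ 8.8 -5.6 -9.6] p [0.4669 0.0066 0.1203] op 0.0396
t 5.70 yaw -60.88 j6 3.9 Mz -0.217 F [ 9.9 -5.3 -9.7] p [0.467  0.0066 0.1203] op 0.0395
t 5.87 yaw -58.38 j6 6.4 Mz -0.173 F [ 9.3 -5.4 -7.5] p [0.467  0.0066 0.1203] op 0.0398
t 6.03 yaw -55.89 j6 8.9 Mz -0.239 F [ 9.7 -5.7 -8.1] p [0.4671 0.0066 0.1203] op 0.0392
```

Past the third seat (about −67.4°) the resistance stays near 0.2 N·m, where the previous click had already gone slack. That points to the end stop. I'll go 3° further to check that the torque grows, well short of 25°, and then ease back.

```bash

python3 -m creep '[[0,0,-0.0524,0,0,0,0],[0,0,-0.0524,0,0,0,0],[0,0,-0.0524,0,0,0,0]]'>/dev/null; python3 f.py
python3 -m creep '[[0,0,0.1,0,0,0,0],[0,0,0.1,0,0,0,0]]'>/dev/null; python3 f.py
python3 -m creep '[[0,0,0.07,0,0,0,0],[0,0,0.07,0,0,0,0]]'>/dev/null; python3 f.py
python3 -m creep '[[0,0,0.0436,0,0,0,0],[0,0,0.0436,0,0,0,0]]'>/dev/null; python3 f.py
python3 -m creep '[[0,0,0.0436,0,0,0,0],[0,0,0.0436,0,0,0,0],[0,0,0.0436,0,0,0,0]]'>/dev/null; python3 f.py
```

```text
t 6.28 yaw -53.01 j6 11.8 Mz -0.233 F [11.1 -4.8 -8.1] p [0.4672 0.0067 0.1204] op 0.0394
t 6.45 yaw -59.08 j6 5.7 Mz -0.148 F [10.  -5.1 -8. ] p [0.467  0.0066 0.1204] op 0.0392
t 6.62 yaw -63.00 j6 1.8 Mz -0.137 F [ 8.5 -5.8 -6. ] p [0.4669 0.0065 0.1203] op 0.0397
t 6.78 yaw -65.41 j6 -0.6 Mz -0.203 F [ 10.5  -5.8 -10.2] p [0.4669 0.0065 0.1203] op 0.0394
t 7.03 yaw -67.75 j6 -3.0 Mz -0.055 F [ 8.5 -5.1 -4.9] p [0.4668 0.0065 0.1203] op 0.0398
```

Easing back, the torque stayed negative (dial being pushed clockwise) until about −68°, so it didn't slip and click 0 is at about −67.5°. Now clockwise, counting clicks by feel.

```bash

python3 -m creep '[[0,0,0,0,0,0,0],[0,0,0,0,0,0,0]]'>/dev/null; python3 f.py
python3 -m creep '[[0,0,0.0873,0,0,0,0],[0,0,0.0873,0,0,0,0]]'>/dev/null; python3 f.py
python3 -m creep '[[0,0,0.0873,0,0,0,0],[0,0,0.0873,0,0,0,0]]'>/dev/null; python3 f.py
python3 -m creep '[[0,0,0.0873,0,0,0,0],[0,0,0.0873,0,0,0,0]]'>/dev/null; python3 f.py
python3 -m creep '[[0,0,0.0873,0,0,0,0],[0,0,0.0873,0,0,0,0]]'>/dev/null; python3 f.py
python3 -m creep '[[0,0,0.0873,0,0,0,0],[0,0,0.0873,0,0,0,0]]'>/dev/null; python3 f.py
python3 -m creep '[[0,0,0.0873,0,0,0,0],[0,0,0.0873,0,0,0,0]]'>/dev/null; python3 f.py
python3 -m creep '[[0,0,0.0873,0,0,0,0],[0,0,0.0873,0,0,0,0]]'>/dev/null; python3 f.py
python3 -m creep '[[0,0,0.0873,0,0,0,0],[0,0,0.0873,0,0,0,0]]'>/dev/null; python3 f.py
```

```text
t 7.20 yaw -67.74 j6 -2.9 Mz 0.003 F [ 9.  -5.4 -8. ] p [0.4668 0.0065 0.1203] op 0.0394
t 7.37 yaw -73.02 j6 -8.2 Mz 0.192 F [ 5.9 -4.4 -2. ] p [0.4667 0.0065 0.1203] op 0.0392
t 7.53 yaw -78.04 j6 -13.2 Mz -0.055 F [ 7.3 -5.8 -1.8] p [0.4666 0.0065 0.1203] op 0.0396
t 7.70 yaw -83.06 j6 -18.2 Mz -0.098 F [ 5.4 -5.3 -2.4] p [0.4664 0.0064 0.1203] op 0.0395
t 7.87 yaw -88.03 j6 -23.2 Mz 0.024 F [ 7.1 -4.  -4.4] p [0.4664 0.0065 0.1203] op 0.0398
t 8.03 yaw -93.04 j6 -28.2 Mz 0.244 F [ 4.8 -4.9 -3. ] p [0.4662 0.0064 0.1203] op 0.0394
t 8.20 yaw -98.06 j6 -33.2 Mz -0.055 F [ 5.8 -3.8 -6.2] p [0.4661 0.0065 0.1203] op 0.0395
t 8.37 yaw -103.08 j6 -38.3 Mz -0.210 F [ 4.3 -4.1  1.5] p [0.466  0.0065 0.1203] op 0.0398
t 8.53 yaw -107.99 j6 -43.2 Mz -0.030 F [ 4.7 -3.2 -2.8] p [0.4659 0.0065 0.1203] op 0.0394
```

Two clicks are clear: it resists at −73° and −93°, is slack at −78° and −98°, pulls on at −83° and −103°, and seats at −88° and −108°. Three more to go.

```bash

python3 -m creep '[[0,0,0.0873,0,0,0,0],[0,0,0.0873,0,0,0,0]]'>/dev/null; python3 f.py
python3 -m creep '[[0,0,0.0873,0,0,0,0],[0,0,0.0873,0,0,0,0]]'>/dev/null; python3 f.py
python3 -m creep '[[0,0,0.0873,0,0,0,0],[0,0,0.0873,0,0,0,0]]'>/dev/null; python3 f.py
python3 -m creep '[[0,0,0.0873,0,0,0,0],[0,0,0.0873,0,0,0,0]]'>/dev/null; python3 f.py
python3 -m creep '[[0,0,0.0873,0,0,0,0],[0,0,0.0873,0,0,0,0]]'>/dev/null; python3 f.py
python3 -m creep '[[0,0,0.0873,0,0,0,0],[0,0,0.0873,0,0,0,0]]'>/dev/null; python3 f.py
python3 -m creep '[[0,0,0.0873,0,0,0,0],[0,0,0.0873,0,0,0,0]]'>/dev/null; python3 f.py
python3 -m creep '[[0,0,0.0873,0,0,0,0],[0,0,0.0873,0,0,0,0]]'>/dev/null; python3 f.py
```

```text
t 8.70 yaw -112.88 j6 -48.1 Mz 0.238 F [ 3.6 -3.3 -0.1] p [0.4657 0.0065 0.1203] op 0.0394
t 8.87 yaw -117.82 j6 -53.0 Mz -0.032 F [ 4.6 -2.9 -3.5] p [0.4657 0.0066 0.1203] op 0.0394
t 9.03 yaw -122.78 j6 -57.9 Mz -0.165 F [ 4.1 -2.3 -3.1] p [0.4655 0.0067 0.1203] op 0.0396
t 9.20 yaw -127.71 j6 -62.9 Mz -0.040 F [ 3.6 -2.1 -0.3] p [0.4654 0.0067 0.1202] op 0.0399
t 9.37 yaw -132.68 j6 -67.8 Mz 0.249 F [1.2 1.3 2.2] p [0.4653 0.0068 0.1203] op 0.0396
t 9.53 yaw -137.68 j6 -72.8 Mz -0.037 F [2.2 1.7 1.6] p [0.4653 0.0068 0.1203] op 0.0395
t 9.70 yaw -142.68 j6 -77.8 Mz -0.254 F [0.5 2.1 2.8] p [0.4652 0.0069 0.1202] op 0.0396
t 9.87 yaw -147.65 j6 -82.8 Mz 0.105 F [1.3 5.2 0.6] p [0.4652 0.0071 0.1202] op 0.0393
```

```bash

python3 -m creep '[[0,0,0.0873,0,0,0,0],[0,0,0.0873,0,0,0,0]]'>/dev/null; python3 f.py
python3 -m creep '[[0,0,0.0873,0,0,0,0],[0,0,0.0873,0,0,0,0]]'>/dev/null; python3 f.py
python3 -m creep '[[0,0,0.0873,0,0,0,0],[0,0,0.0873,0,0,0,0]]'>/dev/null; python3 f.py
python3 -m creep '[[0,0,0.0873,0,0,0,0],[0,0,0.0873,0,0,0,0],[0,0,0.0873,0,0,0,0]]'>/dev/null; python3 f.py
python3 -m creep '[[0,0,0,0,0,0,0]]'>/dev/null; python3 f.py
```

```text
t 10.03 yaw -152.65 j6 -87.8 Mz 0.208 F [0.  6.  2.9] p [0.4652 0.0072 0.1202] op 0.0395
t 10.20 yaw -157.67 j6 -92.8 Mz -0.064 F [0.  6.2 3. ] p [0.4651 0.0072 0.1202] op 0.0395
t 10.37 yaw -162.69 j6 -97.8 Mz -0.194 F [-2.5  7.2  4.1] p [0.4651 0.0073 0.1202] op 0.0395
t 10.62 yaw -167.42 j6 -102.6 Mz 0.034 F [-1.5  8.   2.8] p [0.4651 0.0075 0.1203] op 0.0397
t 10.70 yaw -167.39 j6 -102.5 Mz 0.101 F [-1.9  8.8  4.8] p [0.4651 0.0074 0.1203] op 0.0396
```

Five full resist/slack/pull cycles from click 0, and the dial now rests in the fifth seat with torque near zero. I'll release it and rise.

```bash

python3 -m creep '[[0,0,0,0,0,0,1],[0,0,0,0,0,0,1],[0,0,0,0,0,0,1],[0,0,0,0,0,0,1],[0,0,0,0,0,0,1],[0,0,0,0,0,-0.005,1],[0,0,0,0,0,-0.02,1],[0,0,0,0,0,-0.045,1],[0,0,0,0,0,-0.075,1],[0,0,0,0,0,-0.1,1],[0,0,0,0,0,-0.1,1]]'; python3 f.py
python3 - <<'E'
from h import *
m=ctrl.camera_model('wrist'); im=ctrl.snapshot('wrist'); cv2.imwrite('pics/w2.png',im)
print(m['rvec'],m['tvec'])
for p in ((.4657,.007,.087),(.4845,-.0858,.06)): print(cv2.projectPoints(np.array([p]),m['rvec'],m['tvec'],m['K'],None)[0].ravel())
E
python3 go.py '[.4845,-.0858,.16]' -106.6
```

```text
clock: 11.62
tool_pos: [0.4674, 0.0071, 0.2254]
orientation: [180.0, 0.5, -167.7]
force: [0.2, 0.2, -0.2]
opening: 0.0877
t 11.62 yaw -167.73 j6 -102.9 Mz 0.032 F [ 0.2  0.2 -0.2] p [0.4674 0.0071 0.2254] op 0.0877
[-1.86118577 -2.31179954 -0.29554583] [ 0.0935109  -0.45882757  0.209019  ]
[320.01925663 206.77961055]
[212.38537049 196.89316075]
clock 11.67 pos [0.4665 0.0069 0.2231] rpy [ 179.96    0.33 -167.77] q [  25.2    4.   -30.6    0.   -55.  -102.9] F [-0.07  0.05 -1.29] M [ 0.061 -0.16   0.029] op 0.0873
rot [-0.0024  0.0056 -1.0677] shift [ 0.0024 -0.0945  0.063 ]
```

View pics/w2.png

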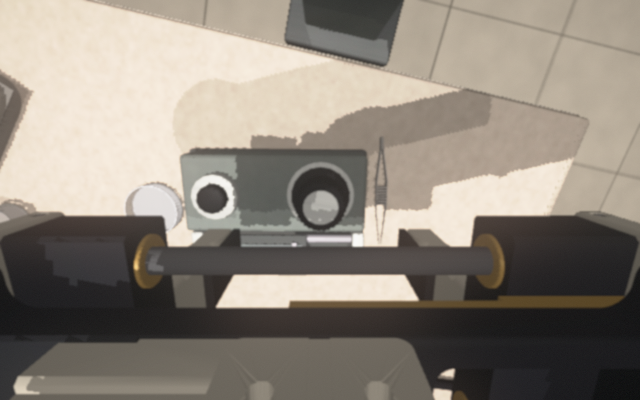

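The wrist view shows the button at (212,197), exactly where I predicted, and the dial cap at (321,206). I'll close the fingers, move over the button and descend to just above it.

```bash

python3 -m creep '[[0,0,0,0.0008,-0.0315,0,0],[0,0,0,0.0016,-0.063,0,0],[0,0,0,0.0024,-0.0945,0,0],[0,0,0,0.0024,-0.0945,0,0],[0,0,0,0.0024,-0.0945,0,0],[0,0,0,0.0024,-0.0945,0,0],[0,0,0,0.0024,-0.0945,0,0],[0,0,0,0.0024,-0.0945,0,0],[0,0,0,0.0024,-0.0945,0.02,0],[0,0,0,0.0024,-0.0945,0.05,0],[0,0,0,0.0024,-0.0945,0.07,0],[0,0,0,0.0024,-0.0945,0.07,0]]'; python3 go.py '[.4845,-.0858,.14]' -167.7
python3 - <<'E'
from h import *
cv2.imwrite('pics/w3.png',ctrl.snapshot('wrist'))
E
```

```text
clock: 12.67
tool_pos: [0.4803, -0.0858, 0.1467]
orientation: [180.0, -0.4, -167.8]
force: [-0.8, -0.2, -1.0]
opening: 0.0132
clock 12.67 pos [ 0.4803 -0.0858  0.1467] rpy [ 179.95   -0.35 -167.78] q [ 13.   11.9 -33.2  -0.1 -45.3 -90.7] F [-0.85 -0.17 -1.02] M [0.045 0.069 0.044] op 0.0132
rot [ 0.0008 -0.0062 -0.0014] shift [-0.0041 -0.0009  0.0067]
```

View pics/w3.png

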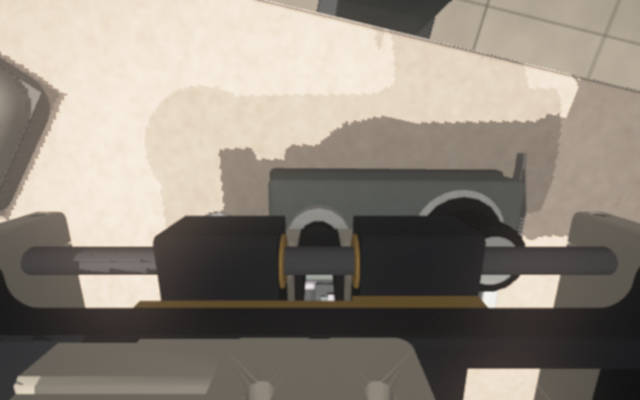

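Wrist view: the button lies between the nearly closed fingers, column about 319, centred. I'll finish closing, correct x, then step down watching the force.

```bash

python3 -m creep '[[0,0,0,-0.002,0,0,0],[0,0,0,-0.002,0,0,0],[0,0,0,-0.002,0,0,0]]'; python3 go.py '[.4845,-.0858,.14]' -167.7
```

```text
clock: 12.97
tool_pos: [0.4857, -0.0855, 0.1515]
orientation: [-180.0, 0.1, -167.8]
force: [0.6, -0.1, 0.2]
opening: 0.0002
clock 12.97 pos [ 0.4857 -0.0855  0.1515] rpy [-1.7999e+02  1.5000e-01 -1.6779e+02] q [ 12.9  11.7 -32.6   0.  -45.5 -90.7] F [ 0.6  -0.15  0.21] M [ 0.064 -0.156 -0.008] op 0.0002
rot [-0.0002  0.0026 -0.0015] shift [ 0.0013 -0.      0.0115]
```

```bash

python3 -m creep '[[0,0,0,0.001,0,0.01,0],[0,0,0,0.001,0,0.018,0],[0,0,0,0.001,0,0.018,0]]'>/dev/null; python3 f.py
python3 -m creep '[[0,0,0,0,0,0.003,0],[0,0,0,0,0,0.003,0],[0,0,0,0,0,0.003,0]]'>/dev/null; python3 f.py
python3 -m creep '[[0,0,0,0,0,0.003,0],[0,0,0,0,0,0.003,0],[0,0,0,0,0,0.003,0]]'>/dev/null; python3 f.py
```

```text
t 13.22 yaw -167.83 j6 -90.7 Mz 0.032 F [-0.9  1.   1.9] p [ 0.4837 -0.086   0.1317] op 0.0005
t 13.47 yaw -167.81 j6 -90.7 Mz -0.003 F [-0.6  0.5  2.7] p [ 0.4839 -0.0861  0.1295] op 0.0001
t 13.72 yaw -167.80 j6 -90.7 Mz -0.007 F [-2.   1.1 10.2] p [ 0.484  -0.0861  0.1268] op 0.0006
```

```bash

python3 -m creep '[[0,0,0,0,0,0,0],[0,0,0,0,0,0,0]]'>/dev/null; python3 f.py
python3 -m creep '[[0,0,0,0,0,0.0015,0],[0,0,0,0,0,0.0015,0],[0,0,0,0,0,0.0015,0]]'>/dev/null; python3 f.py
```

```text
t 13.88 yaw -167.80 j6 -90.7 Mz 0.008 F [-2.8  1.   9.6] p [ 0.484  -0.0861  0.1268] op 0.0006
t 14.13 yaw -167.77 j6 -90.7 Mz 0.013 F [-8.   3.3 24.4] p [ 0.484  -0.0861  0.1265] op 0.0003
```

```bash
python3 - <<'E'
from h import *
im=ctrl.snapshot('scene'); cv2.imwrite('pics/s4.png',im)
cv2.imwrite('pics/s4c.png',cv2.resize(im[170:310,250:410],None,fx=4.5,fy=4.2,interpolation=cv2.INTER_CUBIC))
im=ctrl.snapshot('wrist'); cv2.imwrite('pics/w4.png',im)
E
python3 f.py
```

```text
t 14.23 yaw -167.77 j6 -90.7 Mz 0.068 F [-7.7  2.9 24.3] p [ 0.484  -0.0861  0.1265] op 0.0003
```

View pics/s4c.png

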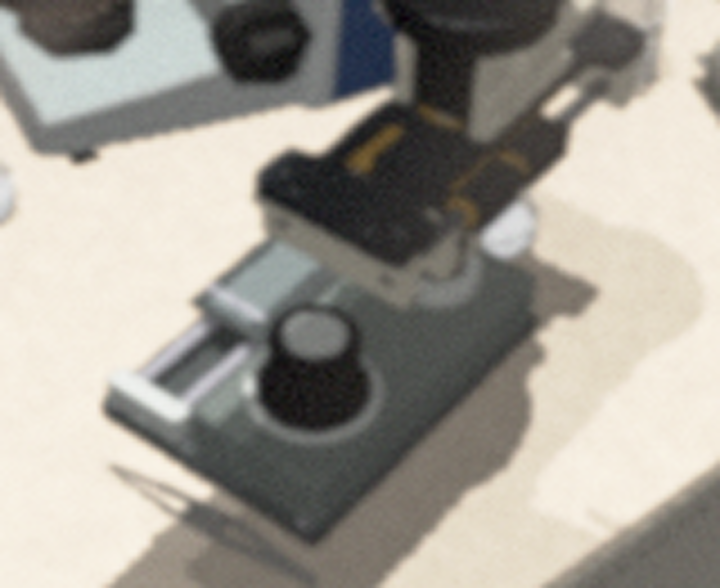

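View pics/w4.png

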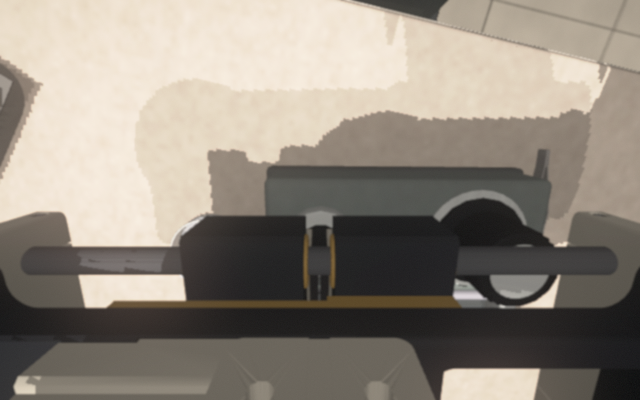

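The fingertips are on the button. Force rose about 0.8 N/mm and then met a hard floor. On the way up I'll measure force against height, to check that the travel was the full 6 mm and not a collar catching the fingers.

```bash

python3 -m creep '[[0,0,0,0,0,-0.002,0],[0,0,0,0,0,-0.002,0]]'>/dev/null; python3 f.py
python3 -m creep '[[0,0,0,0,0,0,0]]'>/dev/null; python3 f.py
python3 -m creep '[[0,0,0,0,0,-0.001,0],[0,0,0,0,0,-0.001,0]]'>/dev/null; python3 f.py
python3 -m creep '[[0,0,0,0,0,0,0]]'>/dev/null; python3 f.py
python3 -m creep '[[0,0,0,0,0,-0.001,0],[0,0,0,0,0,-0.001,0]]'>/dev/null; python3 f.py
python3 -m creep '[[0,0,0,0,0,0,0]]'>/dev/null; python3 f.py
python3 -m creep '[[0,0,0,0,0,-0.0015,0],[0,0,0,0,0,-0.0015,0]]'>/dev/null; python3 f.py
python3 -m creep '[[0,0,0,0,0,0,0]]'>/dev/null; python3 f.py
python3 -m creep '[[0,0,0,0,0,-0.0015,0],[0,0,0,0,0,-0.0015,0]]'>/dev/null; python3 f.py
python3 -m creep '[[0,0,0,0,0,0,0]]'>/dev/null; python3 f.py
python3 -m creep '[[0,0,0,0,0,-0.0015,0],[0,0,0,0,0,-0.0015,0]]'>/dev/null; python3 f.py
python3 -m creep '[[0,0,0,0,0,-0.002,0],[0,0,0,0,0,-0.002,0]]'>/dev/null; python3 f.py
python3 -m creep '[[0,0,0,0,0,-0.005,0],[0,0,0,0,0,-0.005,0]]'>/dev/null; python3 f.py
```

```text
t 14.40 yaw -167.81 j6 -90.7 Mz 0.007 F [-1.7  0.9  4.4] p [ 0.484  -0.0861  0.1274] op 0.0003
t 14.48 yaw -167.82 j6 -90.7 Mz 0.020 F [-0.8  0.7  4.1] p [ 0.4839 -0.0861  0.1271] op 0.0003
t 14.65 yaw -167.82 j6 -90.7 Mz 0.009 F [-0.6  0.9  4.1] p [ 0.4839 -0.0861  0.1278] op 0.0006
t 14.73 yaw -167.81 j6 -90.7 Mz -0.022 F [-0.1  0.1  4.2] p [ 0.484  -0.0861  0.1277] op 0.0003
t 14.90 yaw -167.81 j6 -90.7 Mz -0.021 F [-0.2  1.1  3.7] p [ 0.4839 -0.0861  0.1287] op 0.0004
t 14.98 yaw -167.82 j6 -90.7 Mz -0.017 F [ 0.  -0.1  4.7] p [ 0.4839 -0.0861  0.1286] op 0.0005
t 15.15 yaw -167.82 j6 -90.7 Mz 0.027 F [ 0.2 -0.6  3.2] p [ 0.4839 -0.0861  0.1303] op 0.0000
t 15.23 yaw -167.81 j6 -90.7 Mz 0.003 F [1.4 0.3 3.1] p [ 0.4839 -0.0861  0.1302] op 0.0006
t 15.40 yaw -167.82 j6 -90.7 Mz 0.005 F [ 1.7 -0.7  2.5] p [ 0.4839 -0.0861  0.1318] op 0.0006
t 15.48 yaw -167.82 j6 -90.7 Mz -0.035 F [ 1.5 -0.3  1.8] p [ 0.4838 -0.0861  0.1317] op 0.0005
t 15.65 yaw -167.83 j6 -90.7 Mz 0.000 F [-0.3  0.2  0.3] p [ 0.4832 -0.0861  0.133 ] op 0.0006
t 15.82 yaw -167.83 j6 -90.7 Mz -0.018 F [-0.3 -0.6  1. ] p [ 0.4833 -0.0861  0.1351] op 0.0003
t 15.98 yaw -167.81 j6 -90.7 Mz 0.014 F [ 0.7  0.5 -0.4] p [ 0.4839 -0.0861  0.1408] op 0.0002
```

Contact ran from TCP z ≈ 0.1267 (hard floor, about 4.5 N of spring force) to about 0.1327 where force vanished, so that was the full 6 mm travel and return. Now I'll retreat and check.

```bash

python3 -m creep '[[0,0,0,0,0,-0.03,0],[0,0,0,0,0,-0.06,0],[0,0,0,0,0,-0.1,0],[0,0,0,0,0,-0.14,0],[0,0,0,0.04,-0.02,-0.16,0],[0,0,0,0.04,-0.06,-0.16,0],[0,0,0,0.04,-0.1,-0.16,0],[0,0,0,0.04,-0.14,-0.16,0],[0,0,0,0.04,-0.14,-0.16,0],[0,0,0,0.04,-0.14,-0.16,0]]'; python3 f.py
python3 - <<'E'
from h import *
a=cv2.imread('pics/top0.png'); b=ctrl.snapshot('top'); s=ctrl.snapshot('scene')
cv2.imwrite('pics/top5.png',b); cv2.imwrite('pics/s5.png',s)
sl=np.s_[130:285,185:445]
cv2.imwrite('pics/cmp5.png',cv2.resize(np.vstack([a[sl],b[sl]]),None,fx=1.9,fy=1.9))
s0=cv2.imread('pics/scene0.png'); sl=np.s_[150:310,160:400]
cv2.imwrite('pics/cmps5.png',cv2.resize(np.vstack([s0[sl],s[sl]]),None,fx=1.85,fy=1.85))
E
```

```text
clock: 16.82
tool_pos: [0.4737, -0.2333, 0.2996]
orientation: [180.0, -0.1, -168.1]
force: [0.4, 1.0, -0.0]
opening: 0.0003
t 16.82 yaw -168.05 j6 -73.1 Mz -0.018 F [ 0.4  1.  -0. ] p [ 0.4737 -0.2333  0.2996] op 0.0003
```

View pics/cmp5.png

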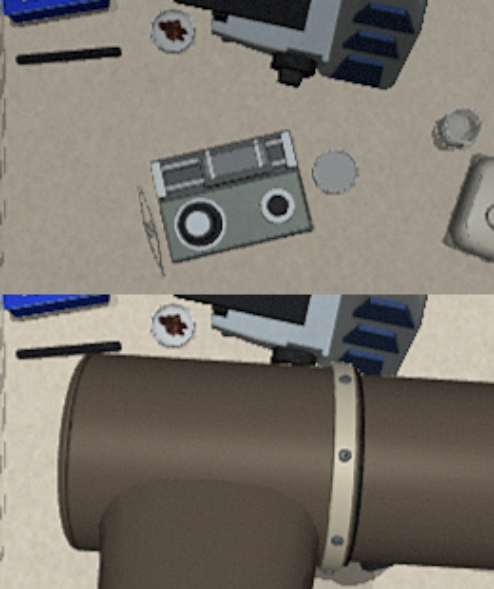

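View pics/cmps5.png

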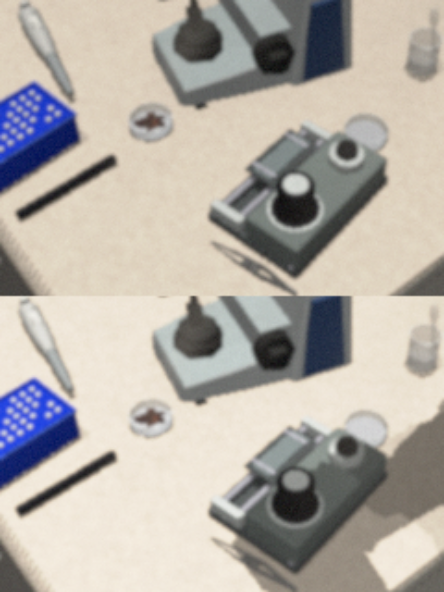

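The scene view shows the stage, tweezers, both dishes, beaker and marker where they started, and the button up again. Handing in.

```bash
python3 -c "
from plant import ctrl
print(ctrl.close_job())"
```

```text
the job is handed in; nothing more can be done
None
```

The job is handed in at about 17 s of the 72 s allowed. The dial was left in its fifth click and the button was pressed fully and came back up.

- **Winding back:** Two clicks passed going counter-clockwise. After the next seat no click followed: resistance stayed at about 0.2 N·m to roughly 14° past it. I read that as the end stop, well short of the 25° / 0.45 N·m that forces it. Easing back, the dial kept pushing clockwise until torque reached zero at the same seat angle, so I took it that the grip hadn't slipped.
- **Advancing:** I counted five clear cycles of resist, slack and pull over 100° clockwise. The dial was in its seat with torque near zero (last readings 0.03 and 0.10 N·m, within the noise) when I let go.
- **Button:** It met a hard floor after about 6 mm of travel, with a spring force of about 4.5 N there and a peak press of about 24 N. The force fell to zero as I rose.
- **Other things:** The last scene picture shows the bystanders where they were, and the robot was touching nothing at hand-in.

Checks that were incomplete or disagreed:
- **Stop torque:** It didn't visibly grow in the last 3° I pushed (about 0.24 to 0.23 N·m, with noise near 0.05), so I identified the stop by the missing click and the return behaviour.
- **Button height:** My camera estimate of the button top was about 4 mm lower than where the fingers made contact. I trusted the force and travel.
- **Top camera:** The arm hid the stage in the final top view, so I didn't measure the carriage shift.

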